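Load sample jars for the autosampler, caps level

TASK

Stand each of the three sample jars upright in the middle of the pad that has the colour of its cap, so that at the end all three caps are at the same height for the autosampler needle. The red-capped jar is shorter: first stack, in the middle of its pad, the two spacer discs that together make up exactly the missing height, and stand the jar on them. Keep the jars upright all the time, leave the remaining disc and the glass beaker where they are, and let go of everything.

Things in the scene. Friction and masses are not known exactly. Their poses are not given: they have to be found in the camera images.
- jar_blue: 76 mm tall jar of clear glass with a white label and a blue screw cap (the cap is the blue disc seen from above): upright round body 52 mm across and 54 mm high, then a short shoulder, then the cap, 47 mm across and 17 mm high. Loose, about 0.11 to 0.23 kg, starts standing on the bench. Origin: centre of its underside, z up along the jar.
- jar_green: 76 mm tall jar of clear glass with a white label and a green screw cap (the cap is the green disc seen from above): upright round body 52 mm across and 54 mm high, then a short shoulder, then the cap, 47 mm across and 17 mm high. Loose, about 0.11 to 0.23 kg, starts standing on the bench. Origin: centre of its underside, z up along the jar.
- jar_red: 52 mm tall jar of amber glass with a white label and a red screw cap (the cap is the red disc seen from above): upright round body 52 mm across and 30 mm high, then a short shoulder, then the cap, 47 mm across and 17 mm high. Loose, about 0.11 to 0.23 kg, starts standing on the bench. Origin: centre of its underside, z up along the jar. It is 24 mm shorter than the other two jars.
- spacer_10: brass (golden yellow) spacer disc, 56 mm across, 10 mm thick, solid and flat on both sides, about 0.2 kg, loose, starts lying flat on the bench. Origin: centre of its underside, z up.
- spacer_14: white plastic spacer disc, 56 mm across, 14 mm thick, solid and flat on both sides, about 0.075 kg, loose, starts lying flat on the bench. Origin: centre of its underside, z up.
- spacer_20: violet plastic spacer disc, 56 mm across, 20 mm thick, solid and flat on both sides, about 0.07 kg, loose, starts lying flat on the bench. Origin: centre of its underside, z up.
- pad_blue: blue round pad, 76 mm across, 3 mm thick, with a thin white ring on it, fixed on the bench: the place of the blue-capped jar. Origin: centre of its underside, on the bench (its top lies 3 mm above).
- pad_green: green round pad, 76 mm across, 3 mm thick, with a thin white ring on it, fixed on the bench: the place of the green-capped jar. Origin: centre of its underside, on the bench (its top lies 3 mm above).
- pad_red: red round pad, 76 mm across, 3 mm thick, with a thin white ring on it, fixed on the bench: the place of the red-capped jar. Origin: centre of its underside, on the bench (its top lies 3 mm above).
- beaker: empty glass beaker, 60 mm across the mouth, 70 mm high, standing loose on the bench near the pads; not part of the job. Origin: centre of its underside, z up.
There are look-alikes about, which are no part of the job. Of the things that look like the pad_green, take the one that is farthest to the robot's right at the start.

How it is judged (in metres and radians):
At the end, for the whole second after the job is handed in: Each jar upright (4.5 deg), at rest and centred within 12 mm on the pad of its cap colour; blue and green directly on the pads, red on the 10 and 14 mm spacers (either order), each centred within 12 mm on the red pad; underside of the red jar 27 mm (+-2.5) above the bench (horizontal distance between jar_blue and pad_blue below 0.012 m and angle between each of jar_blue, jar_green, jar_red's own z axis and vertical below 0.08 rad and linear speed of each of jar_blue, jar_green, jar_red, spacer_10, spacer_14 below 0.02 m/s and z of jar_blue in the frame of pad_blue between 0.001 and 0.0055 m and horizontal distance between jar_green and pad_green below 0.012 m and z of jar_green in the frame of pad_green between 0.001 and 0.0055 m and horizontal distance between each of jar_red, spacer_10, spacer_14 and pad_red below 0.012 m and z of jar_red in the frame of pad_red between 0.0245 and 0.0295 m and z of each of spacer_10, spacer_14 in the frame of pad_red below 0.02 m); the robot touches nothing.
It fails at once if the spare spacer disc is displaced by more than 30 mm (distance of spacer_20 from where it was at the start of the episode above 0.03 m).
It fails at once if the beaker is displaced by more than 30 mm (distance of beaker from where it was at the start of the episode above 0.03 m).
It fails at once if the blue-capped jar is tipped by more than 35 degrees (angle between jar_blue's own z axis and vertical above 0.61 rad).
It fails at once if the green-capped jar is tipped by more than 35 degrees (angle between jar_green's own z axis and vertical above 0.61 rad).
It fails at once if the red-capped jar is tipped by more than 35 degrees (angle between jar_red's own z axis and vertical above 0.61 rad).
It also fails if it takes over 120 s, if anything falls off the work surface, if the arm or the gripper's body presses on something with over 40 N, if the wrist force passes 120 N, or if a joint passes its speed limit or range.

ROBOT

A 6-joint arm with a two-finger parallel gripper is mounted at the origin on the work surface. World frame = base frame: x ahead of the robot, y to its left, z up, the work surface at z = 0. Lengths are in mm, angles in rad, forces in N, time in s.
With the tool pointing down it reaches from about 350 to 875 mm from the base axis. Payload 4.2 kg.
Tool frame: the origin (TCP) lies between the finger pads; the fingertips stand 14 mm ahead of it and the grasp point (between the pads) lies 5 mm behind it; z points along the fingers, y is the line along which they close (so a half turn about z gives the same grasp; the last joint's range is limited). The gripper opens to 85 mm and grips with 20 to 120 N. Pads are 22 mm wide; open, the fingers measure 114 mm over their backs; the gripper's body (76 mm by 85 mm) begins 54 mm behind the grasp point. The pads swing forward as they close: fully open they stand 13 mm farther back than shut.
Start: joints at [-1.032, 0.385, 0.008, 0, -1.194, -0.259], TCP at [172.618, -600.668, 245.312] pointing down, gripper open.
Joint ranges: [-3.14, 3.14], [-1.21, 2.06], [-1.07, 1.41], [-3.16, 2.05], [-2.99, -0.16], [-3.1, 3.1]. Speed limits (rad/s): [2.79, 2.79, 3.14, 3.14, 3.14, 3.14].

INTERFACE

Orientations are given as a unit quaternion [x, y, z, w].
In Python, from bench import * gives the robot as it stands.
- The arm moves only by the tool carry_out, never from a script. Its argument "motion" is a list of rows, each a list of 7 numbers: the turn, a rotation vector about the tool's x, y, z in rad, then the shift along the tool's x, y, z in mm, then the opening, from -1 (shut) to 1 (fully open), so that 0 is half open. A call has 1 to 5 rows; each row is the pose to reach, as a shift and turn from the pose commanded when the call began, along the tool's axes at that moment; what a row does not reach only later rows make up. A row lasts 1/8 s, in which the tool goes at most 62.5 mm and 10.7 degrees, less where a joint would pass 70% of its speed; a pose out of reach is approached as far as the arm can. A call with a gripper value outside its range is refused whole. The fingers move at their own pace and stop on an object; the grip force is fixed at half the most. Time passes only in rows, so rows that repeat a pose let the fingers close. It gives the time, the measured TCP pose, the force, the opening and the grip force at its end, in the units of the state.
- read_state(): the state, without advancing time (a new reading comes with each control period).
- get_image(name): name is "scene" or "side" or "wrist"; returns a dict with "color" (480x640x3 uint8, blue, green, red), "mtx" (3x3 intrinsics, pixels), "position" and "orientation" of the camera in the world. Camera axes: x right, y down, z forward; pixel columns grow to the right and rows downward; lengths in mm; the calibration is good to about 2 mm. The wrist camera is an equidistant fisheye: a pixel r from the principal point sees the ray r / f radians off the axis. A picture is of the moment at which its call begins. There is no depth.
- job_done(): hands the job in; it is judged then, once.
The state is a dict: "clock": time; "joints": joint angles; "joint_vel": joint speeds; "joint_efforts": joint torques, N m; "position": TCP position; "ee_rot": TCP orientation; "contact_force": force on the tool from outside, world axes, zero at the start; "wrist_torque": the same for the moment, N m; "gripper_width": finger opening in mm; "grasp_force": force on a finger pad.
Only numpy, scipy, OpenCV 4.12 (cv2) and the standard library are available. Lean on these libraries where they do the work, as an engineer would, in place of code of your own. Each camera call takes 0.05 s, during which the arm holds its last target. There are 200 camera calls.

## Working session

There is one attempt and no reset: what is moved stays moved. The work goes in short steps, Python scripts to look and compute and a tool call to move; the robot and the scene stay as the last step left them, time stands still between calls to the robot, and variables do not carry over. Pictures are saved under pics/ and viewed, at most 14 in all, crops included, and the job is handed in when it is done.

Besides the shell and the picture viewer there is one more tool, called after "Call:" by a JSON object that holds its "op" and its "data". carry_out: Moves the arm, as the interface text tells. Its arguments: {"type":"object","properties":{"motion":{"type":"array"}},"required":["motion"]}

```bash
ls; mkdir -p pics; cat > h.py <<'E'
from bench import *
import numpy as np, cv2
from scipy.spatial.transform import Rotation as R
def grab(n,f=None):
    i=get_image(n)
    if f: cv2.imwrite('pics/'+f,i['color'])
    return i
def ray(i,u,v):
    K=np.array(i['mtx']); x=(u-K[0,2])/K[0,0]; y=(v-K[1,2])/K[1,1]
    if i.get('fish'):
        r=np.hypot(x,y); s=np.sin(r)/r if r>1e-9 else 1; d=np.array([x*s,y*s,np.cos(r)])
    else: d=np.array([x,y,1.])
    return np.array(i['position'],float),R.from_quat(i['orientation']).apply(d/np.linalg.norm(d))
def plane(i,u,v,z):
    o,d=ray(i,u,v); return o+d*(z-o[2])/d[2]
def tri(a,b):
    (o,d),(p,e)=a,b
    s=np.linalg.lstsq(np.c_[d,-e],p-o,rcond=None)[0]
    A=o+d*s[0];B=p+e*s[1]; return (A+B)/2,np.linalg.norm(A-B)
E
python3 - <<'E'
from h import *
print(read_state())
for n in('scene','side','wrist'):
    i=grab(n,n+'0.png'); print(n,i['mtx'],i['position'],i['orientation'])
E
```

```text
pics
{'clock': 0.0, 'joints': array([-1.03236117e+00,  3.85572154e-01,  6.62465778e-03, -5.09676567e-04,
       -1.19399127e+00, -2.58565893e-01]), 'joint_vel': array([ 0.00081171, -0.00073353, -0.00122289,  0.00110421, -0.0006427 ,
       -0.00157768]), 'joint_efforts': array([ 5.80273645e-04, -3.92289269e+01,  1.88410628e+01,  4.18611825e+00,
       -4.61728399e-03, -4.20906105e-06]), 'position': array([ 172.49338987, -600.15072886,  244.21008929]), 'ee_rot': array([-1.39385199e-01,  9.90237629e-01,  1.07919082e-03, -1.97371507e-04]), 'contact_force': array([ 0.1945485 ,  0.60206758, -0.60645388]), 'wrist_torque': array([ 0.00757392, -0.08851848, -0.03309801]), 'grasp_force': 0.0, 'gripper_width': 85.27523615184819}
scene [[517.47212748   0.         320.1595807 ]
 [  0.         517.47212748 235.53103005]
 [  0.           0.           1.        ]] [952.63010508 649.6588822  970.08462349] [ 0.22433561  0.91643031 -0.32191577 -0.07873536]
side [[496.86009402   0.         322.82128125]
 [  0.         496.86009402 234.88678547]
 [  0.           0.           1.        ]] [349.02581873 791.86784642 736.19154667] [-0.12665565  0.90019166 -0.41202572  0.06203326]
wrist [[371.64829954   0.         318.10027728]
 [  0.         371.64829954 234.01781509]
 [  0.           0.           1.        ]] [ 109.88788585 -618.68092465  372.87998954] [0.59669367 0.79175355 0.10509141 0.07770951]
```

View pics/scene0.png

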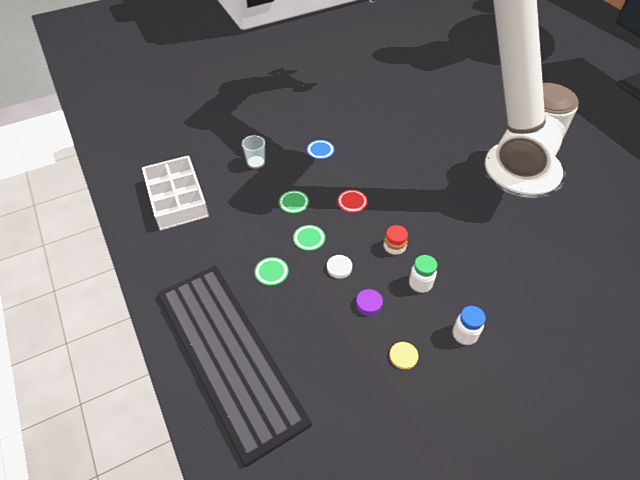

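View pics/side0.png

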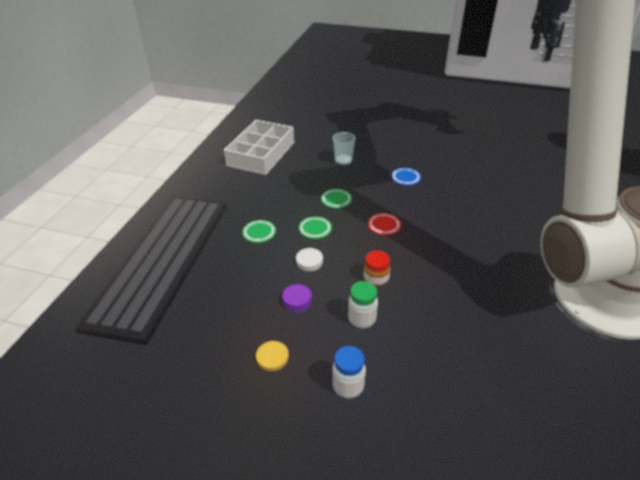

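The scene view shows jars with red (396,240), green (425,273) and blue (471,325) caps. The discs are white (339,267), violet (369,302) and brass (403,355), and the pads are blue (320,149) and red (352,201). The beaker is at (254,152). Three things could be pad_green: (294,202), (309,237) and (271,271); the one with the smallest y is the right one. In the side view they are at (336,198), (315,227) and (259,231).

```bash
cat >> h.py <<'E'
# approx pixel seeds scene/side; floodfill by similar HSV colour around seed
def blob(i,u,v,t=(8,90,90),w=32):
    h=cv2.cvtColor(i['color'],cv2.COLOR_BGR2HSV).astype(int); c=np.median(h[v-2:v+3,u-2:u+3].reshape(-1,3),0)
    dh=abs(h-c); dh[...,0]=np.minimum(dh[...,0],180-dh[...,0])
    m=(dh<=np.array(t)).all(2).astype(np.uint8)
    if c[1]<60: m=((h[...,1]<70)&(abs(h[...,2]-c[2])<45)).astype(np.uint8)
    k=np.zeros_like(m); k[max(0,v-w):v+w,max(0,u-w):u+w]=1
    n,l,s,ce=cv2.connectedComponentsWithStats(m*k)
    j=l[v,u]; q=max(cv2.findContours((l==j).astype(np.uint8),0,cv2.CHAIN_APPROX_NONE)[0],key=len)
    (x,y),ax,_=cv2.fitEllipse(cv2.convexHull(q)); return x,y,ax
E
python3 - <<'E'
from h import *
a=grab('scene');b=grab('side')
S=dict(cap_r=((396,234),(377,260),52),cap_g=((426,265),(363,292),76),cap_b=((472,317),(349,359),76),
white=((340,265),(309,258),14),violet=((369,300),(297,296),20),brass=((404,355),(272,355),10),
pb=((320,149),(406,176),3),pr=((352,201),(384,224),3),g1=((294,202),(336,198),3),g2=((309,237),(315,227),3),g3=((271,271),(259,231),3))
for n,(p,q,z) in S.items():
    A=blob(a,*p);B=blob(b,*q)
    t,e=tri(ray(a,*A[:2]),ray(b,*B[:2]))
    print(n,'tri',t.round(),round(e,1),'planes',plane(a,*A[:2],z)[:2].round(),plane(b,*B[:2],z)[:2].round(),np.round(A,0 ) if 0 else [round(x) for x in A[2]],[round(x) for x in B[2]])
cv2.imwrite('pics/crop.png',cv2.resize(a['color'][130:370,230:500],None,fx=2.4,fy=2.4,interpolation=cv2.INTER_CUBIC))
for n,p in dict(bk_mouth=(254,144)).items(): print(plane(a,*p,70),plane(a,256,162,0),plane(b,344,138,70))
E
```

```text
cap_r tri [451.  67.  41.] 1.9 planes [458.  75.] [449.  78.] [21, 22] [22, 26]
cap_g tri [455. 181.  68.] 0.2 planes [459. 186.] [454. 189.] [18, 24] [24, 27]
cap_b tri [445. 331.  69.] 0.8 planes [449. 334.] [444. 335.] [21, 26] [30, 31]
white tri [598.  62.   9.] 2.4 planes [600.  67.] [596.  66.] [22, 25] [18, 26]
violet tri [586. 176.  10.] 0.2 planes [590. 181.] [583. 185.] [23, 28] [29, 30]
brass tri [587. 314.   4.] 0.9 planes [590. 316.] [585. 317.] [25, 28] [29, 33]
pb tri [ 450. -317.    1.] 5.1 planes [ 453. -311.] [ 449. -317.] [14, 20] [15, 21]
pr tri [ 467. -106.   -3.] 1.5 planes [ 471. -100.] [ 466. -100.] [23, 30] [23, 35]
g1 tri [ 602. -172.   -2.] 1.3 planes [ 604. -167.] [ 600. -166.] [23, 31] [21, 33]
g2 tri [619. -50.  -0.] 1.5 planes [621. -47.] [618. -47.] [19, 24] [15, 23]
g3 tri [740.  -3.  -1.] 1.4 planes [741.   1.] [738.   0.] [21, 25] [15, 24]
[ 631.26930123 -339.74044079   70.        ] [ 6.29955458e+02 -3.46861386e+02  1.13686838e-13] [ 625.354643   -342.49471647   70.        ]
```

View pics/crop.png

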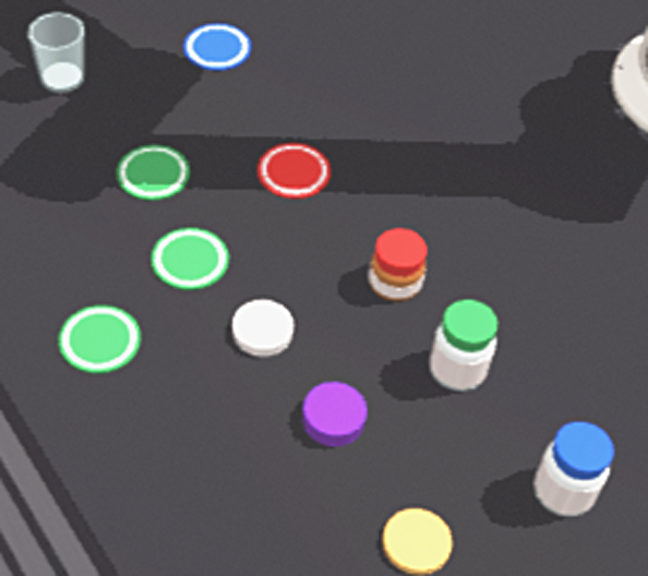

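The crop confirms g1 at scene (294,202). It is a green pad partly in shadow and lies at y = -170, against -47 and 0 for the other two, so it is pad_green. The heights fit: caps and discs sit a little low because the blobs include their sides, and the pads are at about 0. I'll go over the pads first and look with the wrist camera.

Call:
{"op": "carry_out", "data": {"motion": [[0,0,0.056,-42,29,-5,1],[0,0,0.112,-84,58,-10,1],[0,0,0.168,-126,87,-15,1],[0,0,0.224,-168,116,-20,1],[0,0,0.28,-210,145,-25,1]]}}

```text
clock: 0.88
position: [335.2, -401.9, 270.6]
ee_rot: [0.001, 1.0, -0.0, 0.0]
contact_force: [1.5, -0.3, -0.2]
gripper_width: 85.3
grasp_force: 0.0
```

Call:
{"op": "carry_out", "data": {"motion": [[0,0,0,-33,40,-6,1],[0,0,0,-66,80,-12,1],[0,0,0,-99,120,-18,1],[0,0,0,-132,160,-24,1],[0,0,0,-165,200,-30,1]]}}

```text
clock: 1.5
position: [500.3, -201.8, 300.6]
ee_rot: [-0.0, 1.0, -0.0, 0.0]
contact_force: [-0.0, 0.3, -0.9]
gripper_width: 85.4
grasp_force: 0.0
```

```bash
python3 - <<'E'
from h import *
i=grab('wrist','w1.png'); np.save('w1.npy',dict(i),allow_pickle=True); print(i['position'],i['orientation'],read_state()['position'])
E
```

```text
[ 434.99653385 -202.01554048  429.1660596 ] [0.70111813 0.70093994 0.09268855 0.09233317] [ 504.06963333 -198.73487553  301.08377598]
```

View pics/w1.png

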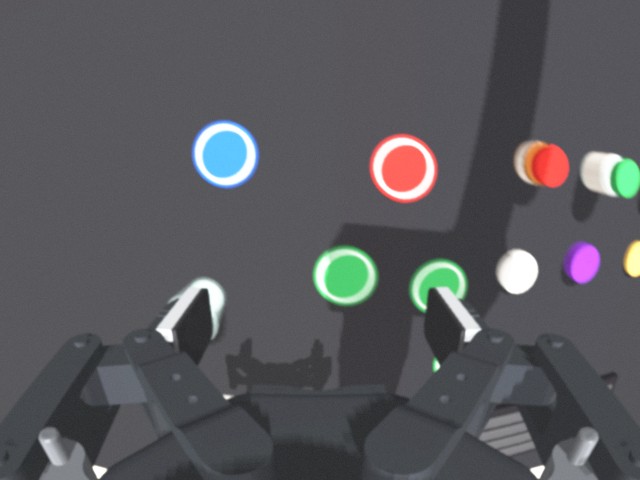

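Call:
{"op": "carry_out", "data": {"motion": [[0,0,0,-4,60,0,1],[0,0,0,-8,120,0,1],[0,0,0,-12,180,0,1],[0,0,0,-16,240,0,1],[0,0,0,-20,300,0,1]]}}

```text
clock: 2.17
position: [519.2, 98.6, 300.5]
ee_rot: [-0.0, 1.0, 0.0, 0.0]
contact_force: [1.1, -0.5, 0.0]
gripper_width: 85.4
grasp_force: 0.0
```

```bash
python3 - <<'E'
from h import *
i=grab('wrist','w2.png'); np.save('w2.npy',dict(i),allow_pickle=True); print(i['position'],i['orientation'],read_state()['position'])
E
```

```text
[453.96638856  98.31985725 429.02891841] [0.70112953 0.70091296 0.09282329 0.092316  ] [520.19144468 104.02045988 300.05835786]
```

View pics/w2.png

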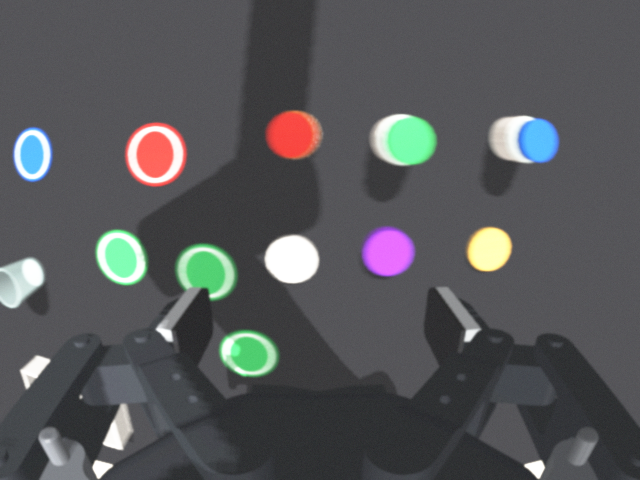

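w1 shows the blue pad (225,154), the red pad (404,168), pad_green (345,276) and its look-alike (438,287). w2 shows the blue pad (32,154), red pad (156,154), pad_green (121,257), caps red (294,135), green (410,140) and blue (538,140), and discs white (292,259), violet (388,251) and brass (489,249). I'll triangulate from these two wrist views.

```bash
python3 - <<'E'
from h import *
a=np.load('w1.npy',allow_pickle=True).item();b=np.load('w2.npy',allow_pickle=True).item();a['fish']=b['fish']=1
S=dict(pb=((225,154),(32,154),3),pr=((404,168),(156,154),3),g1=((345,276),(121,257),3),
white=((517,271),(292,259),14),cap_r=((552,166),(292,135),52),brass=(None,(489,249),10),cap_g=((626,178),(414,141),76),cap_b=(None,(540,140),76))
for n,(p,q,z) in S.items():
    B=blob(b,*q,t=(8,80,70)); Q=plane(b,*B[:2],z)
    print(n,'w2',np.round(B[:2]),[round(x) for x in B[2]],Q[:2].round(1),end=' ')
    if p:
        A=blob(a,*p,t=(8,80,70)); P=plane(a,*A[:2],z)
        t,e=tri(ray(a,*A[:2]),ray(b,*B[:2])); print('w1',np.round(A[:2]),P[:2].round(1),'tri',t.round(1),round(e,1),end='')
    print()
E
```

```text
pb w2 [ 31. 154.] [23, 39] [ 450.9 -308.9] w1 [224. 154.] [ 452.9 -310.8] tri [ 451.9 -311.4    0.6] 2.1
pr w2 [155. 154.] [36, 46] [ 468.  -100.1] w1 [404. 168.] [ 470.  -102.2] tri [ 4.691e+02 -1.015e+02  2.000e-01] 2.2
g1 w2 [120. 257.] [30, 41] [ 600.9 -166.2] w1 [346. 276.] [ 603.  -167.8] tri [ 602.6 -167.6    1.2] 2.1
white w2 [292. 259.] [47, 53] [596.   67.3] w1 [518. 272.] [598.3  64.1] tri [598.8  66.9   9.4] 2.4
cap_r w2 [293. 134.] [47, 52] [451.6  73.7] w1 [550. 166.] [454.   67.2] tri [453.   73.1  43.9] 2.9
brass w2 [489. 249.] [40, 45] [586.5 316.4] 
cap_g w2 [410. 140.] [48, 50] [455.9 186.7] w1 [626. 177.] [456.4 181.4] tri [456.3 188.2  69.7] 0.9
cap_b w2 [538. 140.] [37, 43] [445.4 331.8]
```

Both views agree within about 2 mm. I'll start with the white disc and go above it at (597, 66).

Call:
{"op": "carry_out", "data": {"motion": [[0,0,0,-26,-11,55,1],[0,0,0,-52,-22,110,1],[0,0,0,-78,-34,165,1],[0,0,0,-78,-34,200,1],[0,0,0,-78,-34,200,1]]}}

```text
clock: 2.85
position: [595.5, 61.6, 97.0]
ee_rot: [0.001, 1.0, -0.001, -0.004]
contact_force: [0.5, 0.2, 1.2]
gripper_width: 85.0
grasp_force: 0.0
```

```bash
python3 - <<'E'
from h import *
b=grab('wrist','w3.png');b['fish']=1
print(b['position'],read_state()['position'],read_state()['contact_force'])
E
```

```text
[531.28338436  61.7877328  226.0084781 ] [597.24259775  62.24549198  99.69084959] [0.06540664 0.25590409 1.13950481]
```

View pics/w3.png

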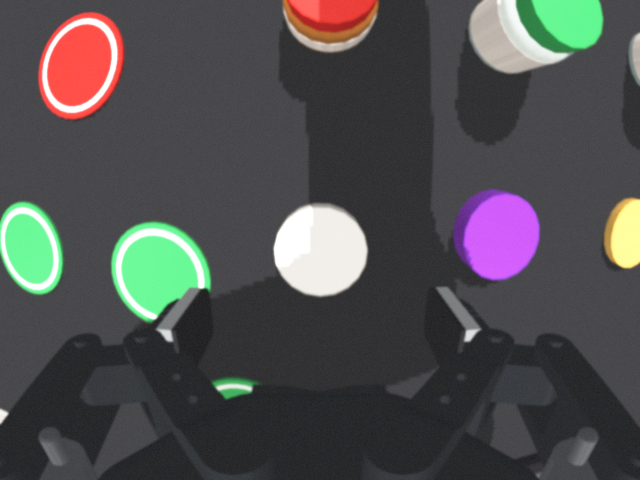

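The white disc is centred at pixel (321,250), which works out to (598,63.5). That is within 2 mm of the TCP axis, so I go down.

Call:
{"op": "carry_out", "data": {"motion": [[0,0,0,-1,1,40,1],[0,0,0,-1,1,70,1],[0,0,0,-1,1,82,1],[0,0,0,-1,1,82,1],[0,0,0,-1,1,82,0.6]]}}

```text
clock: 3.52
position: [599.8, 64.1, 20.3]
ee_rot: [-0.0, 1.0, 0.001, 0.002]
contact_force: [0.4, -0.9, -0.2]
gripper_width: 69.7
grasp_force: 0.0
```

Call:
{"op": "carry_out", "data": {"motion": [[0,0,0,0,0,0,0],[0,0,0,0,0,0,-0.5],[0,0,0,0,0,0,-1],[0,0,0,0,0,0,-1],[0,0,0,0,0,0,-1]]}}

```text
clock: 4.15
position: [599.6, 64.0, 20.7]
ee_rot: [-0.0, 1.0, 0.0, 0.002]
contact_force: [-1.2, -0.0, 6.5]
gripper_width: 52.0
grasp_force: 61.3
```

The width is 52 rather than the 56 mm expected, so I'll check the grasp.

```bash
python3 - <<'E'
from h import *
b=grab('wrist');print(b['position'],read_state()['position'],read_state()['gripper_width'])
cv2.imwrite('pics/w4.png',cv2.resize(b['color'][180:400,130:510],None,fx=2,fy=2))
E
```

```text
[533.97991713  63.66621683 149.06937832] [599.57873616  63.98581854  20.71632441] 52.13681615699081
```

View pics/w4.png

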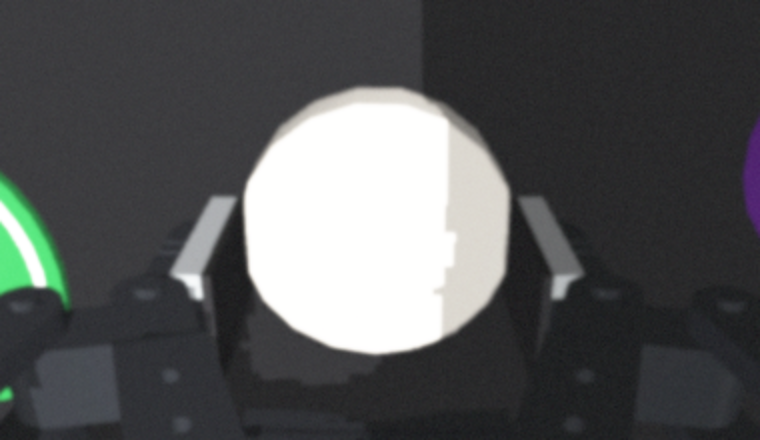

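The disc sits centred between the pads (crop centre 377,225). Now I lift it and carry it to the red pad.

Call:
{"op": "carry_out", "data": {"motion": [[0,0,0,0,0,-25,-1],[0,0,0,10,-10,-60,-1],[0,0,0,40,-50,-80,-1],[0,0,0,75,-95,-80,-1],[0,0,0,105,-135,-80,-1]]}}

```text
clock: 4.82
position: [492.4, -72.5, 99.4]
ee_rot: [0.0, 1.0, 0.0, 0.001]
contact_force: [1.4, 0.2, -1.2]
gripper_width: 52.2
grasp_force: 62.7
```

Call:
{"op": "carry_out", "data": {"motion": [[0,0,0,25,-30,0,-1],[0,0,0,26,-31,20,-1],[0,0,0,26,-31,30,-1],[0,0,0,26,-31,30,-1],[0,0,0,26,-31,30,-1]]}}

```text
clock: 5.45
position: [468.2, -101.9, 68.7]
ee_rot: [-0.0, 1.0, -0.0, 0.0]
contact_force: [0.1, 0.2, -1.0]
gripper_width: 52.5
grasp_force: 62.8
```

```bash
python3 - <<'E'
from h import *
b=grab('wrist','w5.png');b['fish']=1;s=read_state();print(b['position'],s['position'],s['gripper_width'],s['grasp_force'],s['contact_force'])
E
```

```text
[ 402.92993023 -102.1855187   197.20559609] [ 468.23414233 -101.93954261   68.76712814] 52.52292012066086 62.790151834487915 [ 0.63088609 -0.13044814 -0.01108122]
```

View pics/w5.png

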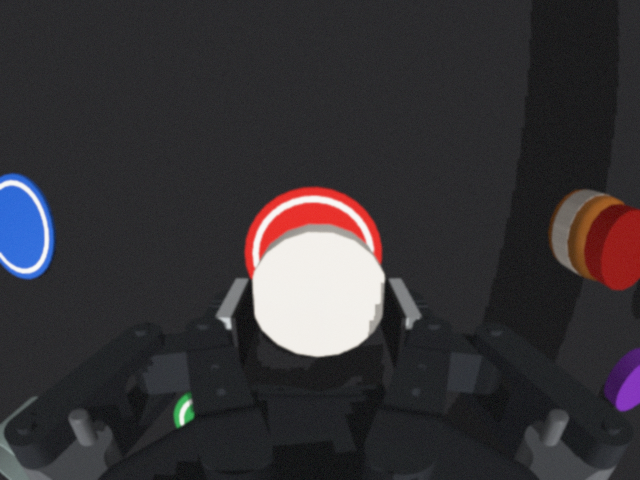

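The held disc is centred at about (318,293), which is (464,-102). The pad's outline spans columns 245 to 382 with its top at row 187, which gives (468,-104). I'll correct by +4 mm in x and -2 mm in y, then lower.

Call:
{"op": "carry_out", "data": {"motion": [[0,0,0,-4,-2,15,-1],[0,0,0,-4,-2,30,-1],[0,0,0,-4,-2,40,-1],[0,0,0,-4,-2,44,-1],[0,0,0,-4,-2,45,-1]]}}

```text
clock: 6.12
position: [471.0, -104.4, 23.7]
ee_rot: [-0.0, 1.0, -0.0, -0.001]
contact_force: [-4.1, 1.4, 10.9]
gripper_width: 52.3
grasp_force: 64.1
```

Call:
{"op": "carry_out", "data": {"motion": [[0,0,0,0,0,0,-0.3],[0,0,0,0,0,0,0.6],[0,0,0,0,0,0,1],[0,0,0,0,0,0,1],[0,0,0,0,0,-30,1]]}}

```text
clock: 6.75
position: [469.9, -104.5, 51.9]
ee_rot: [0.0, 1.0, -0.0, -0.003]
contact_force: [1.0, 0.1, -0.1]
gripper_width: 85.7
grasp_force: 0.0
```

Call:
{"op": "carry_out", "data": {"motion": [[0,0,0,0,0,-50,1],[0,0,0,0,0,-90,1],[0,0,0,0,0,-90,1],[0,0,0,0,0,-90,1],[0,0,0,0,0,-90,1]]}}

```text
clock: 7.38
position: [470.6, -104.4, 142.0]
ee_rot: [0.0, 1.0, -0.0, -0.001]
contact_force: [0.4, -0.1, -1.1]
gripper_width: 85.4
grasp_force: 0.0
```

```bash
cat >> h.py <<'E'
def circ(i,m,z,k=None):
    """centre of the largest-hull circle of mask m, edge points cast on plane z; returns xy, radius"""
    q=max(cv2.findContours(m.astype(np.uint8),0,cv2.CHAIN_APPROX_NONE)[0],key=cv2.contourArea)
    P=np.array([plane(i,u,v,z)[:2] for u,v in cv2.convexHull(q)[:,0]]); 
    (x,y),r=cv2.minEnclosingCircle(P.astype(np.float32)); return round(x,1),round(y,1),round(r,1)
E
python3 - <<'E'
from h import *
b=grab('wrist','w6.png');b['fish']=1;s=read_state();print(b['position'],s['position'])
h=cv2.cvtColor(b['color'],cv2.COLOR_BGR2HSV)
for r in (h[150:400,180:460],): print(np.median(r.reshape(-1,3),0))
red=((h[...,0]<10)|(h[...,0]>170))&(h[...,1]>130)&(h[...,2]>60)
red[:,480:]=0
wh=(h[...,1]<60)&(h[...,2]>120); wh[:,:200]=0; wh[:,440:]=0; wh[330:]=0
cv2.imwrite('pics/m.png',np.hstack([red,wh])*255)
print('pad',circ(b,red,3),'disc',circ(b,cv2.morphologyEx(wh.astype(np.uint8),2,np.ones((9,9))),17))
E
```

```text
[ 405.7520527  -104.54561932  270.72575856] [ 470.69722709 -104.38595297  142.01965629]
[120.  12.  89.]
pad (467.9, -105.0, 38.9) disc (466.3, -104.5, 32.4)[ WARN:0@0.967] global loadsave.cpp:1063 imwrite_ Unsupported depth image for selected encoder is fallbacked to CV_8U.
```

The white disc is centred on the red pad to within about 2 mm, with the pad at (468,-105). Next is the brass disc.

Call:
{"op": "carry_out", "data": {"motion": [[0,0,0,-15,55,-30,1],[0,0,0,-30,110,-40,1],[0,0,0,-45,165,-40,1],[0,0,0,-60,220,-40,1],[0,0,0,-75,275,-40,1]]}}

```text
clock: 8.05
position: [546.5, 172.4, 182.2]
ee_rot: [-0.0, 1.0, -0.001, -0.001]
contact_force: [0.4, -0.4, 0.4]
gripper_width: 85.3
grasp_force: 0.0
```

Call:
{"op": "carry_out", "data": {"motion": [[0,0,0,-15,50,0,1],[0,0,0,-30,100,20,1],[0,0,0,-42,145,55,1],[0,0,0,-42,145,82,1],[0,0,0,-42,145,82,1]]}}

```text
clock: 8.68
position: [586.6, 314.7, 96.9]
ee_rot: [-0.0, 1.0, -0.003, -0.003]
contact_force: [-0.8, -0.4, 0.4]
gripper_width: 85.6
grasp_force: 0.0
```

```bash
python3 - <<'E'
from h import *
b=grab('wrist','w7.png');b['fish']=1;s=read_state();print(b['position'],s['position'])
h=cv2.cvtColor(b['color'],cv2.COLOR_BGR2HSV)
m=(h[...,0]>15)&(h[...,0]<35)&(h[...,1]>90)&(h[...,2]>60)
print('brass',circ(b,m,10), np.argwhere(m).mean(0))
E
```

```text
[522.31362644 315.19937495 225.86160874] [587.95000705 315.03389199  99.41321196]
brass (587.3, 313.9, 29.4) [242.04702194 313.26175549]
```

Call:
{"op": "carry_out", "data": {"motion": [[0,0,0,1,-1,40,1],[0,0,0,1,-1,70,1],[0,0,0,1,-1,83,0.6],[0,0,0,1,-1,83,0.2],[0,0,0,1,-1,83,-0.2]]}}

```text
clock: 9.35
position: [590.0, 316.9, 22.4]
ee_rot: [-0.001, 1.0, 0.002, 0.003]
contact_force: [2.2, 0.7, 4.1]
gripper_width: 43.0
grasp_force: 1.4
```

Call:
{"op": "carry_out", "data": {"motion": [[0,0,0,0,0,0,-0.5],[0,0,0,0,0,0,-1],[0,0,0,0,0,0,-1],[0,0,0,0,0,-10,-1],[0,0,0,0,0,-30,-1]]}}

```text
clock: 9.98
position: [587.5, 314.6, 49.4]
ee_rot: [0.0, 1.0, 0.0, 0.0]
contact_force: [0.0, 0.2, 0.6]
gripper_width: 0.1
grasp_force: 0.0
```

The fingers shut before the arm was down and missed the disc, with little force. I'll open and look again.

Call:
{"op": "carry_out", "data": {"motion": [[0,0,0,0,0,-30,1],[0,0,0,0,0,-50,1],[0,0,0,0,0,-50,1],[0,0,0,0,0,-50,1],[0,0,0,0,0,-50,1]]}}

```text
clock: 10.6
position: [587.0, 314.2, 97.1]
ee_rot: [0.0, 1.0, -0.001, -0.001]
contact_force: [0.2, -0.1, -0.3]
gripper_width: 85.3
grasp_force: 0.0
```

```bash
python3 - <<'E'
from h import *
b=grab('wrist','w8.png');b['fish']=1;s=read_state();print(b['position'],s['position'])
h=cv2.cvtColor(b['color'],cv2.COLOR_BGR2HSV)
m=(h[...,0]>15)&(h[...,0]<35)&(h[...,1]>90)&(h[...,2]>60)
print('brass',circ(b,m,10), np.argwhere(m).mean(0))
E
```

```text
[522.00740459 314.22463128 225.76006522] [587.09268716 314.30136145  97.14084634]
brass (588.4, 309.0, 29.2) [240.38958991 307.45583596]
```

Call:
{"op": "carry_out", "data": {"motion": [[0,0,0,-1,-5,40,1],[0,0,0,-1,-5,70,1],[0,0,0,-1,-5,80,1],[0,0,0,-1,-5,81,1],[0,0,0,-1,-5,81,1]]}}

```text
clock: 11.28
position: [589.3, 310.3, 18.5]
ee_rot: [-0.0, 1.0, 0.001, 0.001]
contact_force: [0.6, -1.3, 1.0]
gripper_width: 85.5
grasp_force: 0.0
```

Call:
{"op": "carry_out", "data": {"motion": [[0,0,0,0,0,0,0.3],[0,0,0,0,0,0,-0.4],[0,0,0,0,0,0,-1],[0,0,0,0,0,0,-1],[0,0,0,0,0,0,-1]]}}

```text
clock: 11.9
position: [592.8, 311.1, 24.3]
ee_rot: [-0.001, 1.0, 0.002, 0.005]
contact_force: [-0.1, -2.2, 17.7]
gripper_width: 5.8
grasp_force: 8.8
```

The fingers rode up onto the disc. Because of the pads' swing, the tips sit about 5 mm farther back at 56 mm opening, so the grasp has to be lower, with the TCP at about 11. I'll reopen and measure again.

Call:
{"op": "carry_out", "data": {"motion": [[0,0,0,0,0,-30,-1],[0,0,0,0,0,-60,1],[0,0,0,0,0,-80,1],[0,0,0,0,0,-80,1],[0,0,0,0,0,-80,1]]}}

```text
clock: 12.52
position: [588.0, 309.3, 96.5]
ee_rot: [0.0, 1.0, -0.0, -0.001]
contact_force: [-0.2, -0.1, -0.6]
gripper_width: 72.1
grasp_force: 0.0
```

```bash
python3 - <<'E'
from h import *
b=grab('wrist','w9.png');b['fish']=1;s=read_state();print(b['position'],s['position'])
h=cv2.cvtColor(b['color'],cv2.COLOR_BGR2HSV)
m=(h[...,0]>15)&(h[...,0]<35)&(h[...,1]>90)&(h[...,2]>60)
print('brass',circ(b,m,10), np.argwhere(m).mean(0))
E
```

```text
[522.91471473 309.20051898 225.09558988] [587.83508989 309.17564113  95.98827218]
brass (588.3, 324.2, 29.2) [222.69340974 307.93123209]
```

View pics/w9.png

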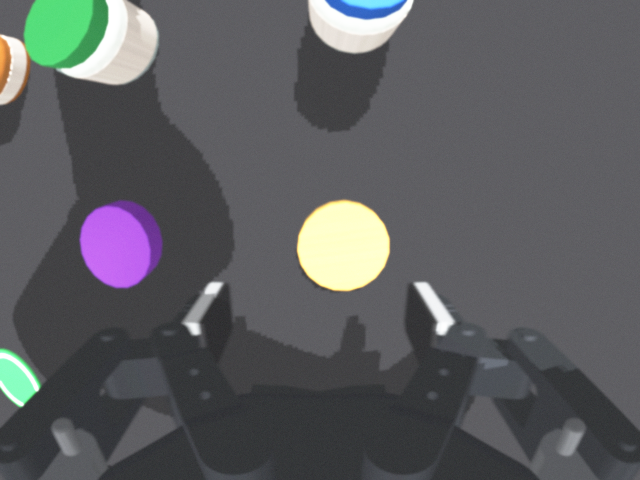

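The brass disc is at pixel (343,245), which is y = 324. I shift +15 mm in y and go lower, with settling rows.

Call:
{"op": "carry_out", "data": {"motion": [[0,0,0,-1,15,30,1],[0,0,0,-1,15,60,1],[0,0,0,-1,15,86,1],[0,0,0,-1,15,86,1],[0,0,0,-1,15,86,1]]}}

```text
clock: 13.2
position: [590.0, 324.9, 11.6]
ee_rot: [-0.0, 1.0, -0.0, 0.0]
contact_force: [0.5, 0.1, -0.4]
gripper_width: 85.3
grasp_force: 0.0
```

Call:
{"op": "carry_out", "data": {"motion": [[0,0,0,0,0,0,0.3],[0,0,0,0,0,0,-0.2],[0,0,0,0,0,0,-0.6],[0,0,0,0,0,0,-0.6],[0,0,0,0,0,0,-0.6]]}}

```text
clock: 13.82
position: [590.4, 325.2, 13.3]
ee_rot: [-0.0, 1.0, 0.001, 0.001]
contact_force: [-1.9, -0.3, 5.8]
gripper_width: 53.3
grasp_force: 63.0
```

Call:
{"op": "carry_out", "data": {"motion": [[0,0,0,0,0,-30,-1],[0,0,0,10,-30,-75,-1],[0,0,0,25,-80,-105,-1],[0,0,0,40,-135,-120,-1],[0,0,0,55,-190,-120,-1]]}}

```text
clock: 14.45
position: [534.2, 133.4, 132.7]
ee_rot: [-0.0, 1.0, 0.001, 0.001]
contact_force: [0.9, -0.5, -3.1]
gripper_width: 53.0
grasp_force: 63.6
```

Call:
{"op": "carry_out", "data": {"motion": [[0,0,0,15,-55,0,-1],[0,0,0,30,-110,0,-1],[0,0,0,45,-165,0,-1],[0,0,0,60,-220,20,-1],[0,0,0,65,-240,50,-1]]}}

```text
clock: 15.08
position: [468.4, -107.6, 81.5]
ee_rot: [0.002, 1.0, 0.0, 0.001]
contact_force: [0.2, 0.6, -2.6]
gripper_width: 53.6
grasp_force: 63.7
```

Call:
{"op": "carry_out", "data": {"motion": [[0,0,0,0,0,0,-1],[0,0,0,0,0,0,-1]]}}

```text
clock: 15.32
position: [470.4, -104.9, 82.0]
ee_rot: [-0.0, 1.0, -0.0, 0.001]
contact_force: [-0.1, 0.8, -1.7]
gripper_width: 53.2
grasp_force: 63.8
```

```bash
python3 - <<'E'
from h import *
b=grab('wrist','w10.png');b['fish']=1;s=read_state();print(b['position'],s['position'],s['gripper_width'])
h=cv2.cvtColor(b['color'],cv2.COLOR_BGR2HSV)
m=(h[...,0]>15)&(h[...,0]<35)&(h[...,1]>90)&(h[...,2]>60);m[:,440:]=0
red=((h[...,0]<10)|(h[...,0]>170))&(h[...,1]>130)&(h[...,2]>60); red[:,480:]=0
z=s['position'][2]-13.3
print('brass',circ(b,m,z+10),'pad',circ(b,red,3))
E
```

```text
[ 404.95104914 -105.17404909  210.41408174] [ 470.72304981 -104.61450041   82.28904749] 52.70386020620909
brass (468.6, -104.7, 29.0) pad (467.6, -105.0, 38.6)
```

View pics/w10.png

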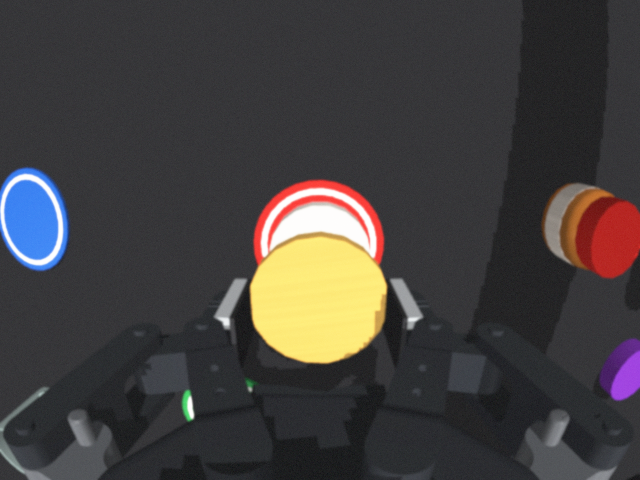

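The brass disc at (318,298) is aligned with the white disc at about (319,245) and the pad to about 1 mm. I lower it, then release.

Call:
{"op": "carry_out", "data": {"motion": [[0,0,0,1,0,25,-1],[0,0,0,1,0,42,-1],[0,0,0,1,0,49,-1],[0,0,0,1,0,51,-1],[0,0,0,1,0,52,-1]]}}

```text
clock: 16.0
position: [469.3, -104.9, 30.3]
ee_rot: [-0.0, 1.0, 0.0, 0.001]
contact_force: [-2.5, 2.0, 6.1]
gripper_width: 52.8
grasp_force: 64.7
```

Call:
{"op": "carry_out", "data": {"motion": [[0,0,0,0,0,0,-0.3],[0,0,0,0,0,0,0.6],[0,0,0,0,0,0,1],[0,0,0,0,0,-30,1],[0,0,0,0,0,-80,1]]}}

```text
clock: 16.62
position: [467.2, -105.6, 108.8]
ee_rot: [0.0, 1.0, -0.0, -0.002]
contact_force: [0.6, 0.2, 0.5]
gripper_width: 85.3
grasp_force: 0.0
```

Call:
{"op": "carry_out", "data": {"motion": [[0,0,0,4,45,-30,1],[0,0,0,8,95,-35,1],[0,0,0,12,145,-35,1],[0,0,0,16,178,-35,1],[0,0,0,16,178,-35,1]]}}

```text
clock: 17.25
position: [452.5, 74.3, 144.5]
ee_rot: [-0.002, 1.0, 0.0, 0.0]
contact_force: [0.3, -0.0, -0.8]
gripper_width: 85.2
grasp_force: 0.0
```

```bash
python3 - <<'E'
from h import *
b=grab('wrist','w11.png');b['fish']=1;s=read_state();print(b['position'],s['position'])
h=cv2.cvtColor(b['color'],cv2.COLOR_BGR2HSV)
red=((h[...,0]<8)|(h[...,0]>172))&(h[...,1]>130)&(h[...,2]>60); red[:,:200]=0
m=(h[...,0]>15)&(h[...,0]<35)&(h[...,1]>90)&(h[...,2]>60);m[:,200:]=0
print('cap',circ(b,red,52),'brass',circ(b,m,27))
E
```

```text
[387.18658954  73.85815945 273.03079674] [452.35104399  73.27552348 144.3594974 ]
cap (450.3, 67.6, 24.4) brass (462.5, -94.0, 25.5)
```

Call:
{"op": "carry_out", "data": {"motion": [[0,0,0,1,-6,0,1],[0,0,0,1,-6,50,1],[0,0,0,1,-6,100,1],[0,0,0,1,-6,130,1],[0,0,0,1,-6,130,1]]}}

```text
clock: 17.92
position: [450.0, 64.5, 12.5]
ee_rot: [0.001, 1.0, -0.001, -0.003]
contact_force: [-0.3, 0.6, 0.9]
gripper_width: 85.3
grasp_force: 0.0
```

Call:
{"op": "carry_out", "data": {"motion": [[0,0,0,0,0,0,0.3],[0,0,0,0,0,0,-0.2],[0,0,0,0,0,0,-0.6],[0,0,0,0,0,0,-0.6],[0,0,0,0,0,0,-0.6]]}}

```text
clock: 18.55
position: [452.7, 67.0, 16.2]
ee_rot: [-0.0, 1.0, 0.001, 0.002]
contact_force: [-0.7, -1.8, 6.3]
gripper_width: 50.3
grasp_force: 62.4
```

Call:
{"op": "carry_out", "data": {"motion": [[0,0,0,0,0,-25,-1],[0,0,0,-2,-10,-60,-1],[0,0,0,-7,-60,-80,-1],[0,0,0,-12,-115,-80,-1],[0,0,0,-15,-150,-80,-1]]}}

```text
clock: 19.18
position: [466.3, -85.1, 95.4]
ee_rot: [0.001, 1.0, 0.0, 0.001]
contact_force: [0.1, 0.4, -2.5]
gripper_width: 50.2
grasp_force: 63.3
```

Call:
{"op": "carry_out", "data": {"motion": [[0,0,0,-1,-15,0,-1],[0,0,0,-2,-22,0,-1],[0,0,0,-2,-22,0,-1],[0,0,0,-2,-22,0,-1]]}}

```text
clock: 19.68
position: [468.5, -104.5, 94.3]
ee_rot: [-0.001, 1.0, 0.0, -0.0]
contact_force: [0.5, 0.3, -2.7]
gripper_width: 49.9
grasp_force: 63.3
```

```bash
python3 - <<'E'
from h import *
b=grab('wrist','w12.png');b['fish']=1;s=read_state();print(b['position'],s['position'],s['gripper_width'])
h=cv2.cvtColor(b['color'],cv2.COLOR_BGR2HSV)
z=s['position'][2]-16.2
m=(h[...,0]>15)&(h[...,0]<35)&(h[...,1]>90)&(h[...,2]>60)
red=(((h[...,0]<8)|(h[...,0]>172))&(h[...,1]>130)&(h[...,2]>60)).astype(np.uint8)
n,l,st,ce=cv2.connectedComponentsWithStats(red)
for k in range(1,n):
    if st[k,4]>1500: print(st[k],'as cap',circ(b,l==k,z+52),'as pad',circ(b,l==k,3))
n,l,st,ce=cv2.connectedComponentsWithStats(m.astype(np.uint8))
for k in range(1,n):
    if st[k,4]>300: print('yel',st[k],circ(b,l==k,27))
E
```

```text
[ 403.28983327 -104.79989186  222.85175812] [ 468.4877353  -104.51786422   94.2866241 ] 49.89809216446475
[ 256  180  124   84 1534] as cap (430.4, -104.9, 16.3) as pad (467.6, -105.0, 38.7)
[  241   271   155   121 14918] as cap (462.9, -104.2, 24.7) as pad (544.5, -103.4, 58.7)
yel [271 205  91  35 363] (456.1, -105.9, 24.8)
```

View pics/w12.png

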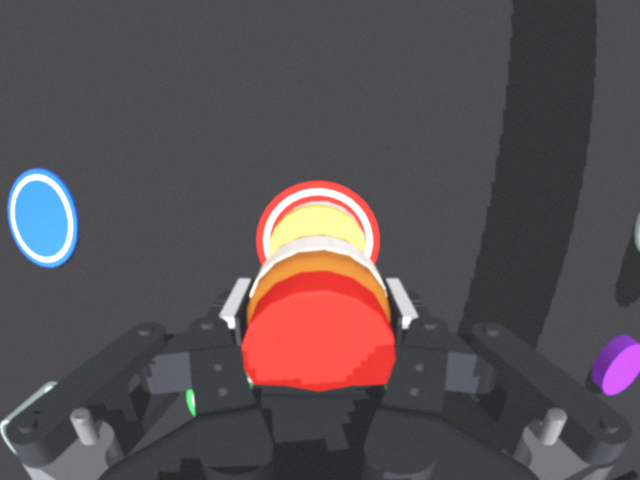

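The stack (319,230) is concentric with the pad. The held jar is about 2 to 3 mm short in x, so I shift +3 mm and lower it.

Call:
{"op": "carry_out", "data": {"motion": [[0,0,0,-3,0,20,-1],[0,0,0,-3,0,38,-1],[0,0,0,-3,0,47,-1],[0,0,0,-3,0,50,-1],[0,0,0,-3,0,51,-1]]}}

```text
clock: 20.35
position: [471.8, -105.2, 43.6]
ee_rot: [-0.0, 1.0, -0.0, 0.0]
contact_force: [-0.4, 0.5, -1.4]
gripper_width: 50.1
grasp_force: 63.3
```

Call:
{"op": "carry_out", "data": {"motion": [[0,0,0,0,0,0,-0.2],[0,0,0,0,0,0,0.5],[0,0,0,0,0,0,1],[0,0,0,0,0,0,1],[0,0,0,0,0,-30,1]]}}

```text
clock: 20.98
position: [469.9, -105.5, 72.0]
ee_rot: [0.0, 1.0, -0.0, -0.003]
contact_force: [0.4, -0.5, 0.4]
gripper_width: 85.4
grasp_force: 0.0
```

Call:
{"op": "carry_out", "data": {"motion": [[0,0,0,0,0,-60,1],[0,0,0,0,0,-110,1],[0,0,0,5,50,-130,1],[0,0,0,9,110,-130,1],[0,0,0,13,170,-130,1]]}}

```text
clock: 21.6
position: [458.3, 66.1, 204.1]
ee_rot: [0.001, 1.0, 0.0, 0.001]
contact_force: [1.6, 0.3, 0.1]
gripper_width: 85.2
grasp_force: 0.0
```

Call:
{"op": "carry_out", "data": {"motion": [[0,0,0,0,60,0,1],[0,0,0,0,117,15,1],[0,0,0,0,117,25,1],[0,0,0,0,117,25,1],[0,0,0,0,117,25,1]]}}

```text
clock: 22.22
position: [458.7, 180.6, 178.7]
ee_rot: [0.001, 1.0, -0.0, 0.0]
contact_force: [0.1, -0.9, 0.5]
gripper_width: 85.3
grasp_force: 0.0
```

```bash
cat >> h.py <<'E'
def greens(i,h): return (h[...,0]>45)&(h[...,0]<85)&(h[...,1]>100)&(h[...,2]>50)
def blues(i,h): return (h[...,0]>95)&(h[...,0]<125)&(h[...,1]>120)&(h[...,2]>50)
def comps(b,m,zs,name):
    n,l,st,_=cv2.connectedComponentsWithStats(m.astype(np.uint8))
    for k in range(1,n):
        if st[k,4]>900: print(name,st[k],*[(z,circ(b,l==k,z)) for z in zs])
E
python3 - <<'E'
from h import *
b=grab('wrist','w13.png');b['fish']=1;s=read_state();print(b['position'],s['position'],s['gripper_width'])
h=cv2.cvtColor(b['color'],cv2.COLOR_BGR2HSV)
comps(b,greens(b,h),[3,76],'g'); comps(b,blues(b,h),[76],'b')
E
```

```text
[393.41995741 180.54531906 307.19038992] [458.81223937 180.63754875 178.86143313] 85.67473756562549
g [ 284  196   74   73 4052] (3, (474.2, 182.2, 31.8)) (76, (454.8, 181.8, 24.2))
b [ 492  187   62   65 3146] (76, (443.9, 326.8, 27.1))
```

Call:
{"op": "carry_out", "data": {"motion": [[0,0,0,2,1,30,1],[0,0,0,2,1,75,1],[0,0,0,2,1,120,1],[0,0,0,2,1,149,1],[0,0,0,2,1,149,1]]}}

```text
clock: 22.9
position: [455.8, 181.0, 28.1]
ee_rot: [0.001, 1.0, -0.001, -0.002]
contact_force: [0.1, -0.3, 0.7]
gripper_width: 85.3
grasp_force: 0.0
```

Call:
{"op": "carry_out", "data": {"motion": [[0,0,0,0,0,0,0.3],[0,0,0,0,0,0,-0.2],[0,0,0,0,0,0,-0.6],[0,0,0,0,0,0,-0.6],[0,0,0,0,0,0,-0.6]]}}

```text
clock: 23.52
position: [457.7, 183.3, 31.3]
ee_rot: [-0.0, 1.0, 0.001, 0.002]
contact_force: [-0.8, -1.2, 6.3]
gripper_width: 50.3
grasp_force: 62.4
```

Call:
{"op": "carry_out", "data": {"motion": [[0,0,0,0,0,-40,-1],[0,0,0,-10,-10,-90,-1],[0,0,0,-30,-55,-115,-1],[0,0,0,-52,-110,-115,-1],[0,0,0,-75,-165,-115,-1]]}}

```text
clock: 24.15
position: [532.1, 16.5, 145.8]
ee_rot: [-0.0, 1.0, 0.001, 0.001]
contact_force: [0.8, 0.6, -1.4]
gripper_width: 50.6
grasp_force: 63.0
```

Call:
{"op": "carry_out", "data": {"motion": [[0,0,0,-22,-55,0,-1],[0,0,0,-44,-110,0,-1],[0,0,0,-62,-160,20,-1],[0,0,0,-71,-185,40,-1],[0,0,0,-71,-185,40,-1]]}}

```text
clock: 24.78
position: [601.2, -169.1, 102.5]
ee_rot: [0.002, 1.0, 0.0, -0.002]
contact_force: [-0.0, 0.6, -0.9]
gripper_width: 50.4
grasp_force: 62.9
```

Call:
{"op": "carry_out", "data": {"motion": [[0,0,0,0,0,0,-1],[0,0,0,0,0,0,-1]]}}

```text
clock: 25.02
position: [602.8, -166.3, 105.6]
ee_rot: [-0.001, 1.0, -0.0, 0.001]
contact_force: [-0.0, -0.8, -0.2]
gripper_width: 50.5
grasp_force: 63.0
```

```bash
python3 - <<'E'
from h import *
b=grab('wrist','w14.png');b['fish']=1;s=read_state();print(b['position'],s['position'],s['gripper_width'])
z=s['position'][2]-31.3
h=cv2.cvtColor(b['color'],cv2.COLOR_BGR2HSV)
comps(b,greens(b,h),[3,76+z],'g')
E
```

```text
[ 537.35227227 -166.61165761  234.03158348] [ 602.79504499 -166.3046294   105.5489376 ] 50.518262272800214
g [ 252  176  119   87 1425] (3, (601.0, -171.1, 38.7)) (np.float64(150.24893759731066), (560.4, -168.2, 14.0))
g [ 266  191   91   58 2665] (3, (600.5, -171.2, 29.5)) (np.float64(150.24893759731066), (560.3, -168.3, 10.7))
g [ 433  206   98  105 1674] (3, (619.0, -49.2, 39.3)) (np.float64(150.24893759731066), (567.0, -124.0, 14.3))
g [ 447  220   73   79 4447] (3, (618.9, -48.5, 29.6)) (np.float64(150.24893759731066), (566.9, -123.8, 10.7))
g [  238   281   162   111 14096] (3, (693.7, -166.3, 62.2)) (np.float64(150.24893759731066), (594.0, -166.5, 22.6))
```

View pics/w14.png

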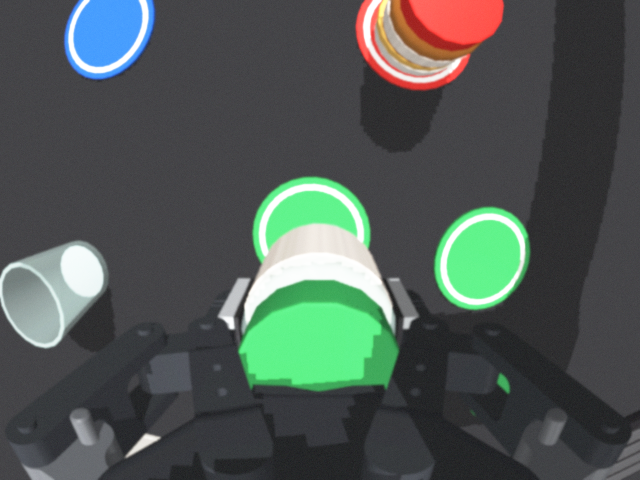

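The green jar is held with its cap at (319,340), and pad_green is centred at (311,236), which is (601,-171). The red jar stands well on its stack at (430,20). I correct -5 mm in y and +1 mm in x, then lower.

Call:
{"op": "carry_out", "data": {"motion": [[0,0,0,-1,-5,25,-1],[0,0,0,-1,-5,50,-1],[0,0,0,-1,-5,65,-1],[0,0,0,-1,-5,70,-1],[0,0,0,-1,-5,71,-1]]}}

```text
clock: 25.7
position: [604.1, -172.1, 34.4]
ee_rot: [-0.0, 1.0, -0.0, 0.001]
contact_force: [-2.2, 1.6, 4.4]
gripper_width: 50.6
grasp_force: 63.5
```

Call:
{"op": "carry_out", "data": {"motion": [[0,0,0,0,0,0,-0.2],[0,0,0,0,0,0,0.5],[0,0,0,0,0,0,1],[0,0,0,0,0,0,1],[0,0,0,0,0,-30,1]]}}

```text
clock: 26.32
position: [601.5, -172.3, 61.1]
ee_rot: [0.0, 1.0, 0.0, -0.003]
contact_force: [0.8, -0.1, 0.7]
gripper_width: 85.5
grasp_force: 0.0
```

Call:
{"op": "carry_out", "data": {"motion": [[0,0,0,0,0,-60,1],[0,0,0,0,0,-120,1],[0,0,0,18,50,-140,1],[0,0,0,36,105,-140,1],[0,0,0,54,160,-140,1]]}}

```text
clock: 26.95
position: [548.9, -11.1, 203.8]
ee_rot: [0.001, 1.0, 0.0, 0.001]
contact_force: [0.9, 0.9, 0.1]
gripper_width: 85.5
grasp_force: 0.0
```

Call:
{"op": "carry_out", "data": {"motion": [[0,0,0,18,55,0,1],[0,0,0,36,110,0,1],[0,0,0,54,165,0,1],[0,0,0,72,220,0,1],[0,0,0,90,275,0,1]]}}

```text
clock: 27.58
position: [458.7, 264.3, 203.6]
ee_rot: [0.0, 1.0, 0.0, 0.0]
contact_force: [1.1, -0.3, 0.8]
gripper_width: 84.9
grasp_force: 0.0
```

Call:
{"op": "carry_out", "data": {"motion": [[0,0,0,10,50,20,1],[0,0,0,12,63,30,1],[0,0,0,12,63,30,1],[0,0,0,12,63,30,1]]}}

```text
clock: 28.08
position: [448.0, 324.7, 173.7]
ee_rot: [0.001, 1.0, 0.0, 0.0]
contact_force: [0.3, -0.5, 0.3]
gripper_width: 85.1
grasp_force: 0.0
```

```bash
python3 - <<'E'
from h import *
b=grab('wrist','w15.png');b['fish']=1;s=read_state();print(b['position'],s['position'],s['gripper_width'])
h=cv2.cvtColor(b['color'],cv2.COLOR_BGR2HSV)
comps(b,blues(b,h),[76],'b')
E
```

```text
[382.74952294 324.54803478 302.24463875] [448.12746288 324.61753624 173.97189228] 85.05464372902576
b [ 290  198   75   75 4225] (76, (444.8, 330.0, 24.3))
```

Blue cap at (445,330). I want the TCP at (447,330), so I go down 144 mm.

Call:
{"op": "carry_out", "data": {"motion": [[0,0,0,1,5,25,1],[0,0,0,1,5,70,1],[0,0,0,1,5,115,1],[0,0,0,1,5,144,1],[0,0,0,1,5,144,1]]}}

```text
clock: 28.75
position: [446.3, 328.6, 28.0]
ee_rot: [0.001, 1.0, -0.002, -0.001]
contact_force: [0.1, 0.3, 0.6]
gripper_width: 85.6
grasp_force: 0.0
```

Call:
{"op": "carry_out", "data": {"motion": [[0,0,0,0,0,0,0.3],[0,0,0,0,0,0,-0.2],[0,0,0,0,0,0,-0.6],[0,0,0,0,0,0,-0.6],[0,0,0,0,0,0,-0.6]]}}

```text
clock: 29.38
position: [447.7, 331.6, 31.6]
ee_rot: [-0.0, 1.0, 0.001, 0.001]
contact_force: [0.2, -1.2, 5.9]
gripper_width: 50.7
grasp_force: 62.6
```

Call:
{"op": "carry_out", "data": {"motion": [[0,0,0,0,0,-45,-1],[0,0,0,0,0,-100,-1],[0,0,0,0,-25,-145,-1],[0,0,0,-2,-80,-150,-1],[0,0,0,-3,-135,-150,-1]]}}

```text
clock: 30.0
position: [449.4, 194.8, 180.9]
ee_rot: [-0.0, 1.0, 0.001, 0.001]
contact_force: [0.4, -0.7, -1.9]
gripper_width: 50.7
grasp_force: 63.1
```

Call:
{"op": "carry_out", "data": {"motion": [[0,0,0,0,-60,0,-1],[0,0,0,0,-120,0,-1],[0,0,0,0,-180,0,-1],[0,0,0,0,-240,0,-1],[0,0,0,0,-300,0,-1]]}}

```text
clock: 30.62
position: [449.1, -106.0, 180.1]
ee_rot: [-0.0, 1.0, 0.0, 0.001]
contact_force: [1.0, -0.2, -2.0]
gripper_width: 50.6
grasp_force: 63.1
```

Call:
{"op": "carry_out", "data": {"motion": [[0,0,0,-1,-55,0,-1],[0,0,0,-2,-110,0,-1],[0,0,0,-3,-165,10,-1],[0,0,0,-4,-200,40,-1],[0,0,0,-4,-208,75,-1]]}}

```text
clock: 31.25
position: [453.6, -314.6, 104.3]
ee_rot: [0.002, 1.0, -0.0, 0.001]
contact_force: [-0.5, 0.2, -1.9]
gripper_width: 50.8
grasp_force: 63.1
```

Call:
{"op": "carry_out", "data": {"motion": [[0,0,0,0,0,0,-1],[0,0,0,0,0,0,-1],[0,0,0,0,0,0,-1]]}}

```text
clock: 31.62
position: [454.6, -312.0, 106.3]
ee_rot: [-0.001, 1.0, -0.001, 0.002]
contact_force: [0.6, 0.2, -0.9]
gripper_width: 50.8
grasp_force: 63.1
```

```bash
python3 - <<'E'
from h import *
b=grab('wrist','w16.png');b['fish']=1;s=read_state();print(b['position'],s['position'],s['gripper_width'])
z=s['position'][2]-31.6
h=cv2.cvtColor(b['color'],cv2.COLOR_BGR2HSV)
comps(b,blues(b,h),[3,76+z],'b');comps(b,greens(b,h),[3,79],'g')
E
```

```text
[ 388.95859786 -312.16744323  234.61193446] [ 454.48887233 -312.02085893  106.13083021] 50.31093197281742
b [ 256  172  119   84 1436] (3, (450.5, -314.1, 38.7)) (np.float64(150.5308302144798), (411.3, -312.9, 14.0))
b [ 271  187   90   56 2881] (3, (450.1, -314.1, 29.3)) (np.float64(150.5308302144798), (411.2, -312.9, 10.6))
b [  238   280   162   112 14273] (3, (546.0, -312.0, 62.9)) (np.float64(150.5308302144798), (446.0, -312.1, 22.8))
```

View pics/w16.png

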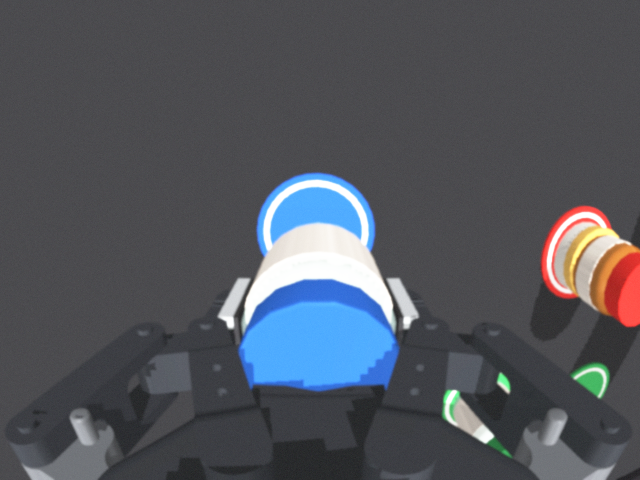

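The blue pad is centred at (316,230), which is (450.5,-314), and the jar is within 2 mm of it. I correct, lower and release.

Call:
{"op": "carry_out", "data": {"motion": [[0,0,0,1,-2,25,-1],[0,0,0,1,-2,50,-1],[0,0,0,1,-2,65,-1],[0,0,0,1,-2,70,-1],[0,0,0,1,-2,71,-1]]}}

```text
clock: 32.3
position: [452.8, -314.3, 34.6]
ee_rot: [-0.0, 1.0, -0.0, 0.0]
contact_force: [-2.0, 2.6, 8.1]
gripper_width: 50.5
grasp_force: 63.9
```

Call:
{"op": "carry_out", "data": {"motion": [[0,0,0,0,0,0,-0.2],[0,0,0,0,0,0,0.5],[0,0,0,0,0,0,1],[0,0,0,0,0,0,1],[0,0,0,0,0,-30,1]]}}

```text
clock: 32.92
position: [450.8, -313.7, 61.5]
ee_rot: [0.0, 1.0, 0.001, -0.003]
contact_force: [-0.3, -1.1, 0.3]
gripper_width: 85.6
grasp_force: 0.0
```

Call:
{"op": "carry_out", "data": {"motion": [[0,0,0,0,0,-60,1],[0,0,0,0,0,-120,1],[0,0,0,0,30,-170,1],[0,0,0,0,75,-200,1],[0,0,0,0,120,-220,1]]}}

```text
clock: 33.55
position: [452.6, -193.4, 285.1]
ee_rot: [0.001, 1.0, -0.0, 0.001]
contact_force: [0.4, -0.0, -0.4]
gripper_width: 85.2
grasp_force: 0.0
```

Call:
{"op": "carry_out", "data": {"motion": [[0,0,0,0,0,0,1],[0,0,0,0,0,0,1],[0,0,0,0,0,0,1]]}}

```text
clock: 33.92
position: [452.1, -195.0, 282.3]
ee_rot: [0.001, 1.0, 0.0, -0.001]
contact_force: [0.2, -0.1, -1.1]
gripper_width: 85.4
grasp_force: 0.0
```

```bash
python3 - <<'E'
from h import *
b=grab('wrist','w17.png');b['fish']=1;s=read_state();print(b['position'],s['position'])
h=cv2.cvtColor(b['color'],cv2.COLOR_BGR2HSV)
comps(b,blues(b,h),[3,79],'b');comps(b,greens(b,h),[3,79],'g')
comps(b,((h[...,0]<8)|(h[...,0]>172))&(h[...,1]>130)&(h[...,2]>60),[3,79],'r')
E
```

```text
[ 387.13122237 -195.11918104  410.97616193] [ 452.12192533 -195.06802698  282.30388552]
b [ 170  184   48   51 1888] (3, (464.6, -340.2, 31.1)) (79, (450.2, -313.2, 25.3))
g [ 317  326   46   44 1537] (3, (647.4, -168.3, 33.4)) (79, (598.9, -173.3, 27.2))
r [ 364  176   73   77 2448] (3, (474.5, -97.9, 48.9)) (79, (458.2, -116.0, 39.8))
```

View pics/w17.png

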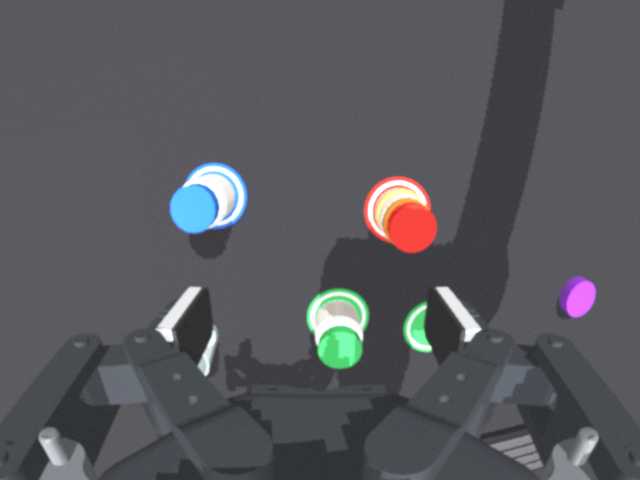

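All three jars stand upright on their pads: blue cap (194,208), green (340,347), red (412,228). Violet disc and beaker haven't moved. I'll check the red cap once and hand in if it is good.

```bash
python3 - <<'E'
from h import *
b=grab('wrist');b['fish']=1
p=plane(b,412,228,79)[:2]; print(p, np.hypot(*(p-[468,-105])))
if np.hypot(*(p-[468,-105]))<7: print(job_done())
E
```

```text
[ 469.82574334 -106.75892224] 2.535181693326878
the job is handed in; nothing more can be done
None
```

The job is handed in: all three jars stand upright within about 3 mm of their pad centres by the last wrist view, the red one on the 14 mm and 10 mm discs, everything is released, and the beaker and violet disc were left alone.

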